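# Free a drilled panel plate from its plunger nest

### The arm

A 6-joint arm with a two-finger parallel gripper is mounted at the origin on the work surface. World frame = base frame: x ahead of the robot, y to its left, z up, the work surface at z = 0. Lengths are in mm, angles in degrees, forces in N, time in s.
With the tool pointing down it reaches from about 350 to 850 mm from the base axis. Payload 8.1 kg.
Tool frame: the origin (TCP) lies between the finger pads; the fingertips stand 17 mm ahead of it and the grasp point (between the pads) lies 2 mm behind it; z points along the fingers, y is the line along which they close (so a half turn about z gives the same grasp; the last joint's range is limited). The gripper opens to 85 mm and grips with 20 to 120 N. Pads are 22 mm wide; open, the fingers measure 114 mm over their backs; the gripper's body (76 mm by 85 mm) begins 54 mm behind the grasp point. The pads swing forward as they close: fully open they stand 13 mm farther back than shut.
Start: joints at [67.758, 7.471, 85.268, -0, 87.261, -4.893], TCP at [178.895, 572.715, 224.392] pointing down, gripper open.
Joint ranges: [-169.43, 169.43], [-51.17, 129.36], [1.28, 143.12], [-76.62, 256.62], [0, 156.53], [-152.29, 152.29]. Speed limits (degrees/s): [136.94, 136.94, 159.86, 180, 180, 180].

### API

Orientations are given as [roll, pitch, yaw] about the fixed x, y, z axes, in that order (R = Rz(yaw) Ry(pitch) Rx(roll)).
In Python, from bench import sense, snapshot, hand_in, trace, place_of gives the robot as it stands.
- The arm moves only by the shell command python3 -m handwheel 'ROWS' [FORCE]. ROWS is JSON, a list of rows, each a list of 7 numbers: the opening, from -1 (shut) to 1 (fully open), then the shift along the tool's x, y, z in cm, then the turn, a rotation vector about the tool's x, y, z in rad. A call has 1 to 12 rows; each row shifts and turns the commanded pose from where the row before left it, along the tool's axes as they then stand; what a row does not reach is not made up. A row lasts 1/12 s, in which the tool goes at most 41.7 mm and 7.16 degrees, less where a joint would pass 70% of its speed; a pose out of reach is approached as far as the arm can. A call with a gripper value outside its range is refused whole. The fingers move at their own pace and stop on an object; FORCE is the grip in N (left out, the last holds). Time passes only in rows, so rows that do not move let the fingers close. It gives the time, the measured TCP pose, the force, the opening and the grip force at its end, in the units of the state.
- sense(): the state, without advancing time (a new reading comes with each control period).
- snapshot(name): name is "scene" or "top" or "wrist"; returns a dict with "image" (480x640x3 uint8, red, green, blue), "intrinsics" (3x3 intrinsics, pixels), "R" (3x3) and "t" (3): a world point X has camera coordinates R X + t. Camera axes: x right, y down, z forward; pixel columns grow to the right and rows downward; lengths in mm; the calibration is good to about 2 mm. A picture is of the moment at which its call begins. There is no depth.
- hand_in(): hands the job in; it is judged then, once.
Trained networks look in a picture, given as the dict that the camera call returned (one of the last four; its "shot" number tells which), for a name from the list of things; names that differ only in an ending like _2 or _b are one class to them, and where a whole thing is asked for, a point or a joint stands for the part that bears it (a point fixed in the world has none). Each returns a list of dicts, best first, with "conf" (0 to 1); they miss things now and then, are a little off and sometimes report something else, mostly with a low value. They report only what shows in the picture. A call takes as long as a camera call. They do not tell look-alikes from the thing itself.
- trace(picture, query): "pixels" (480x640 bool, what is visible of it).
- place_of(picture, query): "location" ([x, y, z] in mm, in world coordinates, good to about 4 mm: a listed point, or the origin of a listed thing).
The state is a dict: "time": time; "joint_pos": joint angles; "qd": joint speeds; "joint_efforts": joint torques, N m; "tool_pos": TCP position; "tcp_rot": TCP orientation; "ft_force": force on the tool from outside, world axes, zero at the start; "wrist_torque": the same for the moment, N m; "finger_gap": finger opening in mm; "grip_force": force on a finger pad.
Only numpy, scipy, OpenCV 4.12 (cv2) and the standard library are available. Lean on these libraries where they do the work, as an engineer would, in place of code of your own. Each camera call takes 0.05 s, during which the arm holds its last target. There are 200 camera calls.

### The job

Pull the black knob of the hold-down plunger straight out until it clicks into its out position, then press down the plate's edge farthest from the knob so that the knob-side end tips up out of the nest. Grip the raised end of the plate, lay the plate flat on the middle of the grey foam pad without dropping it, and finally push the knob fully home again. Leave the nest's surroundings (breadboard, screwdriver, roll of tape) where they are.

Things in the scene. Friction and masses are not known exactly. Their poses are not given: they have to be found in the camera images.
- nest: Plywood nest fixed to the table. Origin at table height, under the rocker's hinge; x from the knob end (-x) to the far end (+x), z up. Base 205 x 110 x 6 mm (x -137 to 68). Pocket between two side walls (|y| 26.5 to 38.5, x -80 to 62, tops at z 42 mm); far wall only 16 mm high. Pillar at x -108 to -84, 36 mm wide, 76 mm high, bearing the plunger's steel guide block, 40 mm wide (y), up to z 95.
- plunger (a joint): Hold-down plunger worked by the knob: 0 m = home (its 12 mm ball foot overhangs the plate's knob-side edge by 6 mm and blocks tipping), 0.020 = out detent (foot clear of the plate). Two-position snap: it resists with up to about 11 N before mid-travel, then snaps on, and stays in either position.
- knob (a point): Centre of the plunger's black round knob, diameter 30 mm, 18 mm thick (9 mm either side of this point), on a 10 mm shaft. The point's z is the pull-out direction, leaning 26 degrees from vertical towards the nest's -x; y is the nest's y. Home: at nest x -99.8, y 0, z 119.2 mm, with 22 mm of free shaft between knob and guide block.
- rocker (a joint): Tilt of the steel rocker that carries the plate in the pocket, hinged along nest y at x 0, z 27 mm: 0 rad = level, 0.40 = far end fully down, knob-side end up. A stiff hinge, it stays where it is left; pressing the plate at nest x = +34 mm takes about 4 N. The plate's underside is 7 mm above the hinge line. A tool square to the tipped plate has more room beside the pulled-out knob.
- plate_center (a point): Centre (half-way up) of the loose aluminium plate, 120 x 50 x 8 mm, 90 to 180 g, three dark round marks on top; x along it, z up. At the start level, top flush with the walls (z 42), from nest x -72 to +48 mm, 1.5 mm from each side wall; a lip on the rocker stops its far edge. Fully tipped, its sides clear the walls from nest x -30 to the knob-side end: grip there across the 50 mm.
- pad: Dark grey foam pad fixed to the table, 180 (x) x 120 (y) x 20 mm, origin at the centre of its underside; the plate belongs on its top, z = 20 mm. It lies to the left or right of the nest.
- breadboard: Bystander: white breadboard with two chips, 165 x 55 x 16 mm, origin at the centre of its underside, on the other side of the nest from the pad.
- screwdriver: Bystander: screwdriver lying beyond the nest to the left, about 200 mm long.
- tape_roll: Bystander: roll of tape lying flat beyond the nest, 90 mm across, 24 mm high, origin at the centre of its underside.
There are look-alikes about, which are no part of the job. Several things have the shape of the nest; the one meant has the colours described above.

How it is judged:
By the outcome, as a careful person would: the job done as asked, in the order asked, and still so for the second after the job is handed in, with the robot touching nothing.
It also fails if it takes over 64 s, if anything falls off the work surface, if the arm or the gripper's body presses on something with over 40 N, if the wrist force passes 120 N, or if a joint passes its speed limit or range.

## Working session

There is one attempt and no reset: what is moved stays moved. The work goes in short steps, Python scripts to look and compute and a shell command to move; the robot and the scene stay as the last step left them, time stands still between calls to the robot, and variables do not carry over. Pictures are saved under pics/ and viewed, at most 13 in all, crops included, and the job is handed in when it is done.

```bash
mkdir -p pics; ls
cat > h.py <<'E'
import numpy as np, cv2
from bench import sense, snapshot, hand_in, trace, place_of
def save(p,n): cv2.imwrite('pics/'+n+'.png',p['image'][:,:,::-1])
def proj(p,X):
    c=np.array(p['R'])@np.array(X,float)+np.array(p['t']); u=np.array(p['intrinsics'])@c; return u[:2]/u[2]
def ray(p,uv,z):
    R=np.array(p['R']);t=np.array(p['t']);d=R.T@np.linalg.inv(np.array(p['intrinsics']))@np.array([uv[0],uv[1],1.]);o=-R.T@t
    return o+d*(z-o[2])/d[2]
E
python3 - <<'E'
from h import *
print(sense())
a=snapshot('top');b=snapshot('scene')
cv2.imwrite('pics/a.png',a['image'][:,:,::-1]);cv2.imwrite('pics/b.png',b['image'][:,:,::-1])
for n,p in(('top',a),('scene',b)):
  print(n,np.round(-np.array(p['R']).T@np.array(p['t'])))
  for q in['nest','knob','plate_center','pad','breadboard','screwdriver','tape_roll']:
    for r in place_of(p,q)[:4]: print(q,round(r['conf'],2),np.round(r['location'],1),np.round(proj(p,r['location'])))
E
```

```text
pics
{'time': 0.0, 'joint_pos': array([ 6.77577199e+01,  7.51517821e+00,  8.53304448e+01, -1.00905669e-03,
        8.72611721e+01, -4.89368971e+00]), 'qd': array([ 0.01731167, -0.06532366, -0.00466887,  0.0446073 , -0.01807445,
       -0.0458439 ]), 'joint_efforts': array([-1.41952998e-03, -5.69399714e+01, -5.00551558e+01, -4.97617439e-04,
        1.50327216e-02, -3.68402183e-06]), 'tool_pos': array([178.68569487, 572.17897963, 223.33254175]), 'tcp_rot': array([-1.79893508e+02, -8.10624082e-03,  1.62651451e+02]), 'ft_force': array([-0.3048453 , -0.61559628, -0.17453765]), 'wrist_torque': array([ 0.03984942, -0.01664703, -0.04389236]), 'grip_force': 0.0, 'finger_gap': 85.36953178430387}
top [ 471.   85. 1149.]
nest 0.87 [380.1 450.7   4.4] [161. 309.]
nest 0.68 [ 6.628e+02 -6.200e+00  2.000e-01] [345. 200.]
knob 0.61 [278.9 459.6 119.2] [138. 359.]
knob 0.59 [564.  -19.6 126.1] [355. 234.]
knob 0.21 [652.4 -12.2  40.3] [348. 201.]
plate_center 0.93 [653.1 -12.6  40.3] [348. 201.]
pad 0.72 [ 511.7 -272.8   -2.9] [448. 260.]
breadboard 0.64 [530.4 281.   -1. ] [231. 250.]
screwdriver 0.7 [733.7 259.4   1.1] [241. 171.]
tape_roll 0.67 [ 712.3 -210.6   -0. ] [424. 182.]
scene [1050.  813.  755.]
nest 0.7 [662.8  -5.5   2.2] [266. 267.]
knob 0.71 [565.9 -26.9 119.1] [293. 215.]
knob 0.63 [ 508.9 -274.4   -2.6] [270. 205.]
knob 0.62 [278.1 463.5 117.3] [528. 284.]
plate_center 0.79 [653.5  -8.2  35.4] [268. 256.]
pad 0.58 [ 507.4 -273.3   -1.2] [270. 205.]
breadboard 0.74 [531.6 277.    1.3] [375. 315.]
breadboard 0.61 [ 712.3 -213.5   -3.8] [217. 235.]
screwdriver 0.6 [733.8 258.7   1.3] [295. 347.]
tape_roll 0.65 [ 7.123e+02 -2.117e+02 -6.000e-01] [217. 235.]
```

View pics/a.png

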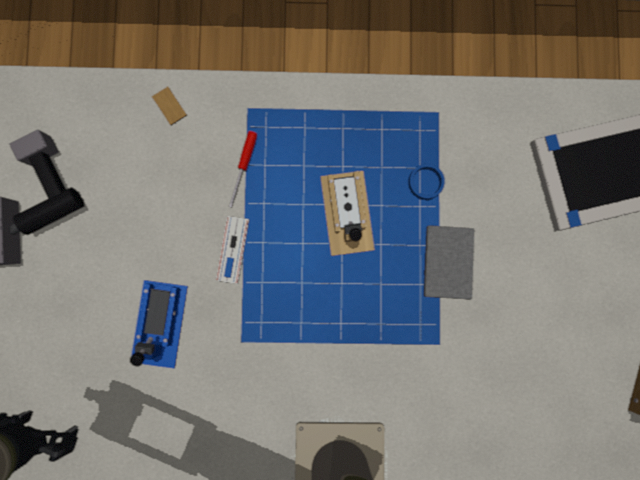

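View pics/b.png

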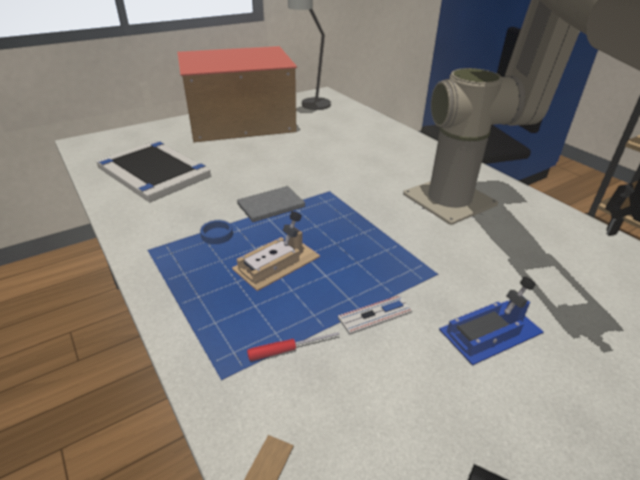

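The job's nest is the plywood one at image (345,200) in the top view, with its knob towards the robot at (355,234). The grey pad is to its right at (450,262). The blue one at (160,320) is a look-alike.

```bash
cat >> h.py <<'E'
from scipy.spatial.transform import Rotation as Ro
import sys
def Rt(yaw,lean):
    # tool in nest: lean>0 = tool z leaning to +x (knob axis 26), lean<0 square to tipped plate
    a=np.radians(lean); z=np.array([np.sin(a),0,-np.cos(a)]); y=np.array([0,1.,0]); x=np.cross(y,z)
    return Ro.from_euler('z',yaw,degrees=True)*Ro.from_matrix(np.c_[x,y,z])
def plan(pos,yaw,lean,frm=None,quiet=False):
    s=sense(); R0=Ro.from_euler('xyz',s['tcp_rot'],degrees=True); T=Rt(yaw,lean)
    v=(R0.inv()*T).as_rotvec(); d=T.inv().apply(np.array(pos)-s['tool_pos'])/10
    print('t',round(s['time'],2),'turn(rad)',v.round(3),'rows>=',round(np.linalg.norm(v)/.125,1),'| then shift(cm)',d.round(2),'rows>=',round(np.linalg.norm(d)/4.17,1))
E
python3 - <<'E'
from h import *
a=snapshot('top')
c=[ray(a,p,6)[:2] for p in [(322,177),(362,171),(374,250),(332,255)]]
print(np.round(c,1), [np.degrees(np.arctan2(*(c[i]-c[j])[::-1])).round(1) for i,j in((0,3),(1,2))])
for q,z in(('pad',20),('nest',6)):
  for r in trace(a,q)[:2]:
    m=r['pixels']; ys,xs=np.nonzero(m)
    w=np.array([ray(a,(x,y),z)[:2] for x,y in zip(xs,ys)],np.float32); print(q,r['conf'],cv2.minAreaRect(w))
plan([600,-15,330],7.5,0)
E
```

```text
[[720.1  52.7]
 [737.5 -49.7]
 [535.  -81.5]
 [520.8  24.9]] [np.float64(8.0), np.float64(8.9)]
pad 0.62 ((506.7496337890625, -266.27252197265625), (126.21122741699219, 180.78298950195312), 87.31702423095703)
nest 0.92 ((341.15118408203125, 455.15771484375), (113.3912124633789, 213.68589782714844), 82.56211853027344)
nest 0.67 ((713.246337890625, -214.68031311035156), (85.81283569335938, 93.00536346435547), 1.0381685495376587)
t 0.95 turn(rad) [-0.     0.    -0.434] rows>= 3.5 | then shift(cm) [-34.08 -63.76 -10.56] rows>= 17.5
```

```bash
python3 -m handwheel '[[1,0,0,-0.5,0,0,-0.109],[1,0,0,-0.5,0,0,-0.109],[1,0,0,-0.5,0,0,-0.109],[1,0,0,-0.5,0,0,-0.109],[1,-1.7,-3.2,-0.5,0,0,0],[1,-1.7,-3.2,-0.5,0,0,0],[1,-1.7,-3.2,-0.5,0,0,0],[1,-1.7,-3.2,-0.5,0,0,0],[1,-1.7,-3.2,-0.5,0,0,0],[1,-1.7,-3.2,-0.5,0,0,0],[1,-1.7,-3.2,-0.5,0,0,0],[1,-1.7,-3.2,-0.5,0,0,0]]'
python3 -m handwheel '[[1,-1.7,-3.2,-0.5,0,0,0],[1,-1.7,-3.2,-0.5,0,0,0],[1,-1.7,-3.2,-0.5,0,0,0],[1,-1.7,-3.2,-0.5,0,0,0],[1,-1.7,-3.2,-0.5,0,0,0],[1,-1.7,-3.2,-0.5,0,0,0],[1,-1.7,-3.2,-0.5,0,0,0],[1,-1.7,-3.2,-0.5,0,0,0],[1,-1.7,-3.2,0,0,0,0],[1,-1.7,-3.2,0,0,0,0],[1,-1.7,-3.2,0,0,0,0],[1,-1.7,-3.2,0,0,0,0]]'
python3 - <<'E'
from h import *
plan([600,-15,330],7.5,0)
w=snapshot('wrist');save(w,'w1')
print(-np.array(w['R']).T@w['t'])
for q in['nest','knob','plate_center']:
    for r in place_of(w,q)[:3]: print(q,round(r['conf'],2),np.round(r['location'],1),np.round(proj(w,r['location'])))
E
```

```text
time: 1.95
tool_pos: [348.3, 335.5, 284.8]
tcp_rot: [180.0, 0.0, -172.4]
ft_force: [0.8, 0.6, -0.5]
finger_gap: 85.4
grip_force: 0.0
time: 2.95
tool_pos: [601.7, -18.2, 324.5]
tcp_rot: [-180.0, 0.0, -172.4]
ft_force: [1.0, 0.6, 0.0]
finger_gap: 85.5
grip_force: 0.0
t 2.95 turn(rad) [-0.     0.     0.002] rows>= 0.0 | then shift(cm) [ 0.13  0.34 -0.55] rows>= 0.2
[525.74110741 -29.24386368 474.37067517]
knob 0.65 [562.2 -26.5 117.6] [322. 150.]
plate_center 0.7 [649.5 -13.3  38.6] [324. 225.]
```

View pics/w1.png

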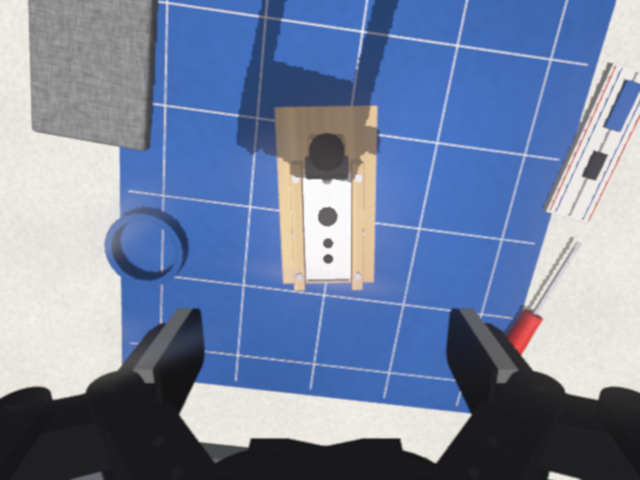

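The wrist view shows the nest squarely: base corners about (275,107), (378,106), (375,283), (284,283), knob at (326,152) and plate far edge near row 279.

Run:
```python
from h import *
from scipy.optimize import least_squares
w=snapshot('wrist'); im=w['image']; print(w['intrinsics'][0][0])
hsv=cv2.cvtColor(im,cv2.COLOR_RGB2HSV); H,S,V=[hsv[...,i].astype(int) for i in range(3)]
m=(S<60)&(V>190)
# plate left/right edges per row, rows 225-270
L,Rr=[],[]
for r in range(195,272,3):
    xs=[x for x in range(295,362) if m[r,x]]
    L.append((xs[0],r));Rr.append((xs[-1]+1,r))
col=np.nonzero(m[270:295,315:340].mean(1)>.5)[0]; print('far row',270+col.max())
PL=np.array([ray(w,p,42)[:2] for p in L]);PR=np.array([ray(w,p,42)[:2] for p in Rr])
for P in(PL,PR):
    k=np.polyfit(P[:,0],P[:,1],1); print('plate yaw',np.degrees(np.arctan(k[0])).round(2),'y at x=650',np.polyval(k,650).round(1),'res',np.std(P[:,1]-np.polyval(k,P[:,0])).round(2))
print('far mid',ray(w,(328,280),42))
# wood base edges
wd=(H>8)&(H<25)&(S>60)
for nm,f in(('l',lambda xs:xs[0]),('r',lambda xs:xs[-1]+1)):
    P=[]
    for r in range(112,278,4):
        xs=[x for x in range(262,392) if wd[r,x]]
        if xs: P.append(ray(w,(f(xs),r),6)[:2])
    P=np.array(P); 
    k=np.polyfit(P[:,0],P[:,1],1); g=abs(P[:,1]-np.polyval(k,P[:,0]))<2; k=np.polyfit(P[g,0],P[g,1],1)
    print('base',nm,'yaw',np.degrees(np.arctan(k[0])).round(2),'y at 650',np.polyval(k,650).round(1),g.sum())
px=np.array([(275,107),(378,106),(375,283),(284,283)]);M=[(-137,-55,6),(-137,55,6),(68,55,6),(68,-55,6)]
f=lambda q:np.concatenate([proj(w,np.r_[Ro.from_euler('z',q[2]).apply(p)[:2]+q[:2],p[2]])-u for p,u in zip(M,px)])
s=least_squares(f,[660,-6,.13]);print('nest',s.x[:2],np.degrees(s.x[2]),s.fun.round(1))
# pad from wrist: use top for comparison
```

```text
417.77283418705235
far row 283
plate yaw 8.31 y at x=650 -35.3 res 0.48
plate yaw 7.5 y at x=650 16.3 res 0.28
far mid [ 7.10122164e+02 -2.42765411e-01  4.20000000e+01]
base l yaw 8.41 y at 650 -64.2 37
base r yaw 8.59 y at 650 44.9 42
nest [661.88602233  -5.90124057] 8.413766502600184 [ 0.4  0.4  0.1 -0.3 -0.5 -0.8 -0.   0.6]
```

```bash
cat >> h.py <<'E'
NO=np.array([662,-7.3,0]);NY=8.3
def nest(x,y,z): return NO+Ro.from_euler('z',NY,degrees=True).apply([x,y,z])
def knob(d): a=np.radians(26); return nest(-99.8-np.sin(a)*d,0,119.2+np.cos(a)*d)  # d along pull axis from home centre
def ctip(px,h,th=.4): return nest(px*np.cos(th)+h*np.sin(th),0,27+h*np.cos(th)-px*np.sin(th)) # plate coords
E
python3 - <<'E'
from h import *
print(knob(0)); plan(knob(70),NY,26); plan(knob(-3),NY,26)
E
```

```text
[563.24532625 -21.70674886 119.2       ]
t 3.2 turn(rad) [-0.002 -0.454 -0.012] rows>= 3.6 | then shift(cm) [1.239e+01 1.000e-02 9.770e+00] rows>= 3.8
t 3.2 turn(rad) [-0.002 -0.454 -0.012] rows>= 3.6 | then shift(cm) [1.239e+01 1.000e-02 1.707e+01] rows>= 5.1
```

```bash
python3 -m handwheel '[[1,0,0,0,0,-0.1135,-0.003],[1,0,0,0,0,-0.1135,-0.003],[1,0,0,0,0,-0.1135,-0.003],[1,0,0,0,0,-0.1135,-0.003],[1,3.1,0,1.5,0,0,0],[1,3.1,0,1.5,0,0,0],[1,3.1,0,1.5,0,0,0],[1,3.1,0,1.5,0,0,0],[1,0,0,2,0,0,0],[1,0,0,1.5,0,0,0],[1,0,0,0,0,0,0]]'
python3 - <<'E'
from h import *
plan(knob(-3),NY,26)
w=snapshot('wrist');save(w,'w2')
for r in place_of(w,'knob')[:2]: print(r['conf'],r['location'])
for d in(9,): print(proj(w,knob(d)))
E
```

```text
time: 4.12
tool_pos: [530.0, -25.1, 181.3]
tcp_rot: [-179.9, 25.8, -171.6]
ft_force: [-0.5, 0.6, -0.4]
finger_gap: 85.2
grip_force: 0.0
t 4.12 turn(rad) [-0.    -0.003  0.002] rows>= 0.0 | then shift(cm) [-0.28 -0.15  7.35] rows>= 1.8
0.94 [566.7, -27.7, 119.8]
[323.86442399 258.41810083]
```

View pics/w2.png

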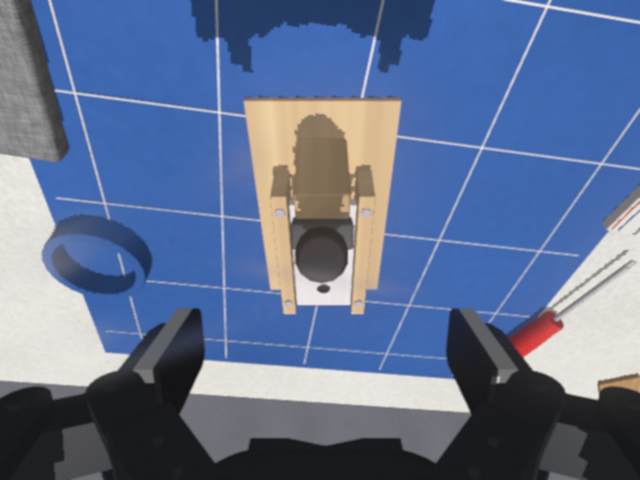

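The knob shows at (321,258), about 2 mm to the -y side of my prediction at (324,258). I'll correct for that and descend along the axis.

```bash
sed -i 's/-7.3,0\])/-8.6,0])/' h.py
python3 -m handwheel '[[1,-0.3,-0.3,1.5,0,0,0],[1,0,0,2,0,0,0],[1,0,0,2,0,0,0],[1,0,0,1.85,0,0,0],[1,0,0,0,0,0,0]]' 80
python3 -m handwheel '[[0,0,0,0,0,0,0],[-0.4,0,0,0,0,0,0],[-1,0,0,0,0,0,0],[-1,0,0,0,0,0,0],[-1,0,0,0,0,0,0],[-1,0,0,0,0,0,0],[-1,0,0,0,0,0,0],[-1,0,0,0,0,0,0]]' 80
python3 -c "
from h import *
plan(knob(-3),NY,26);print(sense()['wrist_torque'])"
```

```text
time: 4.63
tool_pos: [566.4, -24.0, 117.9]
tcp_rot: [-179.9, 25.8, -171.6]
ft_force: [-1.2, 0.9, -1.1]
finger_gap: 85.3
grip_force: 0.0
time: 5.3
tool_pos: [568.5, -24.8, 123.2]
tcp_rot: [-179.8, 26.3, -171.6]
ft_force: [-8.7, 3.7, 14.9]
finger_gap: -0.0
grip_force: 8.4
t 5.3 turn(rad) [-0.003  0.005  0.002] rows>= 0.0 | then shift(cm) [0.62 0.26 0.45] rows>= 0.2
[0.66933638 0.47203412 0.39288611]
```

Run:
```python
from h import *
w=snapshot('wrist');s=snapshot('scene')
a=cv2.resize(s['image'][170:300,200:360],None,fx=3,fy=3,interpolation=3)
b=cv2.resize(w['image'],(400,300)); c=np.zeros((390,880,3),np.uint8); c[:,:480]=a; c[:300,480:]=b
cv2.imwrite('pics/c3.png',cv2.resize(c,(800,355))[:,:,::-1])
for r in place_of(s,'knob')[:2]: print(r['conf'],r['location'])
```

```text
0.63 [563.3, -23.3, 118.1]
0.6 [278.8, 463.8, 118.4]
```

View pics/c3.png

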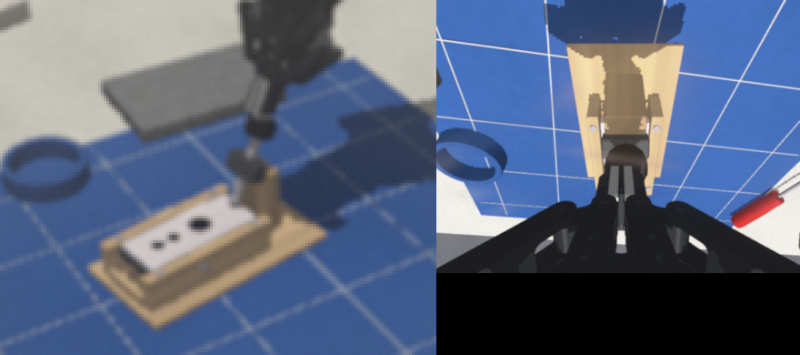

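Run:
```python
from h import *
w=snapshot('wrist');s=sense();T=Ro.from_euler('xyz',s['tcp_rot'],degrees=True)
print('t',s['time'],s['tool_pos'],s['ft_force'])
for d in(-19,0,17): print('tool',d,proj(w,s['tool_pos']+T.apply([0,0,d])))
for d in(0,9): print('knob',d,proj(w,knob(d)))
for r in place_of(w,'knob')[:2]: print(r['conf'],r['location'])
save(w,'w4')
```

```text
t 5.5 [568.4826426  -24.83987586 123.22985574] [-9.28046379  3.35340251 14.95341514]
tool -19 [327.55207892 330.22903907]
tool 0 [327.27641071 305.60331174]
tool 17 [327.07622459 287.72047813]
knob 0 [333.79082593 289.84129178]
knob 9 [334.20081858 300.06836136]
0.62 [564.2, -25.1, 119.9]
```

View pics/w4.png

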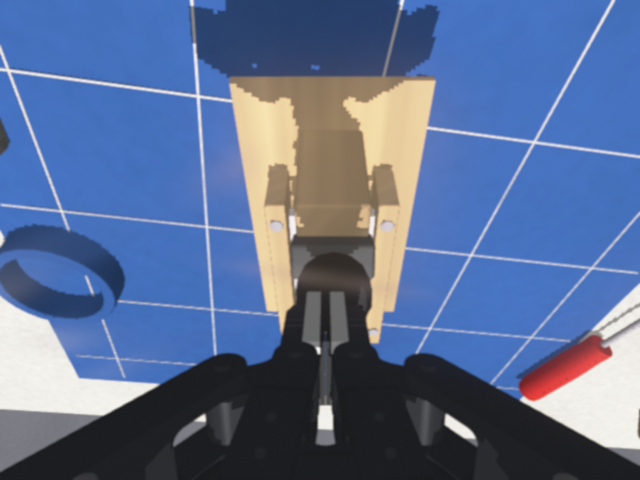

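Run:
```python
from h import *
w=snapshot('wrist');s=sense();T=Ro.from_euler('xyz',s['tcp_rot'],degrees=True)
R=np.array(w['R']);t=np.array(w['t'])
for d in(0,17): print('tool',d,R@(s['tool_pos']+T.apply([0,0,d]))+t)
for d in(0,9): print('knob',d,R@knob(d)+t)
print('cam z in tool',T.inv().apply(R[2]),'cam pos in tool',T.inv().apply(-R.T@t-s['tool_pos']))
```

```text
tool 0 [  0.9076011   28.39355902 166.26672202]
tool 17 [  0.90919426  23.35232097 182.50205128]
knob 0 [  3.49684082  22.03666274 165.79916271]
knob 9 [  3.4701406   24.74450616 157.21622201]
cam z in tool [-2.96543372e-01 -1.85570517e-04  9.55019369e-01] cam pos in tool [  76.42198615   -0.86875106 -150.36810196]
```

The closed fingertips lie on top of the knob: fingers end at (327,290), in front of the knob at (334,288). The tips are therefore shorter than I assumed, about 7 mm behind the TCP when shut. I'll open, re-centre and go deeper while watching the force.

```bash
python3 -m handwheel '[[1,0,0,-0.5,0,0,0],[1,0,0,0,0,0,0],[1,0,0,0,0,0,0],[1,0,0,0,0,0,0],[1,0,0,0,0,0,0],[1,0,0,0,0,0,0],[1,0,0,0,0,0,0]]'; python3 -c "
from h import *
plan(knob(-25),NY,26); print(sense()['tool_pos'],knob(0))
w=snapshot('wrist');save(w,'w5');print(proj(w,knob(9)))"
```

```text
time: 6.18
tool_pos: [564.6, -25.3, 124.0]
tcp_rot: [-179.8, 26.0, -171.6]
ft_force: [-0.1, -0.2, -0.2]
finger_gap: 83.2
grip_force: 0.0
t 6.18 turn(rad) [-0.002 -0.     0.001] rows>= 0.0 | then shift(cm) [0.3  0.24 2.89] rows>= 0.7
[564.55262573 -25.28600826 124.01606217] [563.24532625 -23.00674886 119.2       ]
[333.7004636  304.72190421]
```

View pics/w5.png

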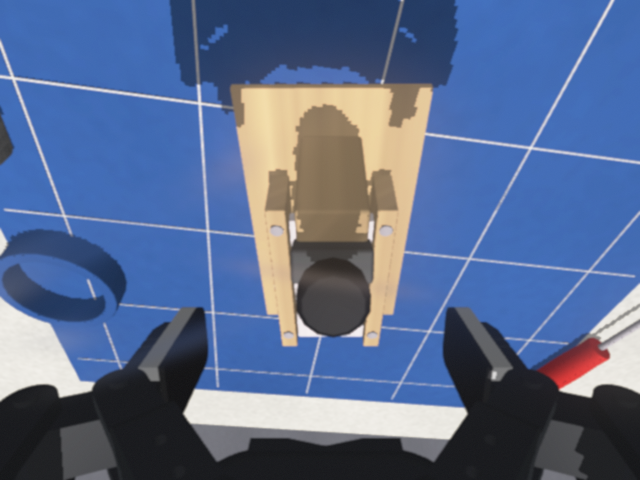

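The knob top is at (334,297), clear of the open fingers at columns 205 and 446. Now going deeper, then closing.

```bash
python3 -m handwheel '[[1,0.45,0.24,0,0,0,0],[1,0,0,0.8,0,0,0],[1,0,0,0.8,0,0,0],[1,0,0,0.8,0,0,0],[1,0,0,0.5,0,0,0],[1,0,0,0,0,0,0]]' 80
python3 -m handwheel '[[0.3,0,0,0,0,0,0],[0,0,0,0,0,0,0],[-0.2,0,0,0,0,0,0],[-0.3,0,0,0,0,0,0],[-0.5,0,0,0,0,0,0],[-1,0,0,0,0,0,0],[-1,0,0,0,0,0,0],[-1,0,0,0,0,0,0]]' 80
python3 -c "
from h import *
plan(knob(-25),NY,26)"
```

```text
time: 6.73
tool_pos: [572.3, -21.4, 94.1]
tcp_rot: [-179.9, 25.9, -171.6]
ft_force: [0.0, 0.2, 0.1]
finger_gap: 85.6
grip_force: 0.0
time: 7.4
tool_pos: [573.0, -21.1, 97.2]
tcp_rot: [-179.9, 26.0, -171.6]
ft_force: [-8.7, 4.4, 8.5]
finger_gap: 27.5
grip_force: 77.9
t 7.4 turn(rad) [-0.001  0.     0.001] rows>= 0.0 | then shift(cm) [-0.07 -0.05  0.09] rows>= 0.0
```

```bash
python3 -m handwheel '[[-1,0,0,-0.3,0,0,0],[-1,0,0,-0.3,0,0,0],[-1,0,0,-0.3,0,0,0],[-1,0,0,-0.3,0,0,0],[-1,0,0,-0.3,0,0,0],[-1,0,0,-0.3,0,0,0],[-1,0,0,-0.3,0,0,0],[-1,0,0,-0.2,0,0,0],[-1,0,0,0,0,0,0]]' 100
python3 -c "
from h import *
plan(knob(-25),NY,26);plan(knob(-5),NY,26)
s=snapshot('wrist');print(place_of(s,'knob')[:2],knob(0),knob(20))"
```

```text
time: 8.15
tool_pos: [563.6, -22.4, 115.6]
tcp_rot: [-179.9, 26.1, -171.7]
ft_force: [33.9, 6.1, -28.1]
finger_gap: 26.1
grip_force: 105.8
t 8.15 turn(rad) [-0.002  0.002 -0.   ] rows>= 0.0 | then shift(cm) [-0.12 -0.05  2.16] rows>= 0.5
t 8.15 turn(rad) [-0.002  0.002 -0.   ] rows>= 0.0 | then shift(cm) [-0.12 -0.05  0.16] rows>= 0.0
[{'location': [553.8, -28.6, 136.9], 'conf': 0.72}] [563.24532625 -23.00674886 119.2       ] [554.56973515 -24.27238073 137.17588093]
```

Knob out by about 20 mm and pulling against the stop. Now relaxing, opening and backing off.

```bash
python3 -m handwheel '[[-1,0,0,0.3,0,0,0],[1,0,0,0.0,0,0,0],[1,0,0,0,0,0,0],[1,0,0,0,0,0,0],[1,0,0,0,0,0,0],[1,0,0,0,0,0,0],[1,0,0,0,0,0,0],[1,0,0,-2,0,0,0],[1,0,0,-3,0,0,0],[1,0,0,-3,0,0,0],[1,0,0,-1,0,0,0],[1,0,0,0,0,0,0]]'
python3 -c "
from h import *
w=snapshot('wrist');print(place_of(w,'knob')[:2])
plan(ctip(36,15)+np.array([0,0,80]),NY,-22.9)
print(ctip(36,15))"
```

```text
time: 9.25
tool_pos: [526.6, -29.2, 199.3]
tcp_rot: [-179.7, 26.4, -171.6]
ft_force: [0.2, -0.1, 0.1]
finger_gap: 85.4
grip_force: 0.0
[{'location': [554.4, -25.7, 136.6], 'conf': 0.79}]
t 9.35 turn(rad) [-0.003  0.854 -0.   ] rows>= 6.8 | then shift(cm) [-1.974e+01  1.000e-02  1.230e+00] rows>= 4.7
[700.59098223  -2.97018454  26.79685459]
```

```bash
python3 -m handwheel '[[-1,0,0,-2.5,0,0.122,0],[-1,0,0,-2.5,0,0.122,0],[-1,0,0,0,0,0.122,0],[-1,0,0,0,0,0.122,0],[-1,0,0,0,0,0.122,0],[-1,0,0,0,0,0.122,0],[-1,0,0,0,0,0.122,0],[-1,-3.5,0,0,0,0,0],[-1,-3.5,0,0,0,0,0],[-1,-3.5,0,0,0,0,0],[-1,-3.5,0,0,0,0,0],[-1,0,0,0,0,0,0]]'
python3 -c "
from h import *
plan(ctip(36,15)+np.array([0,0,60]),NY,-22.9)"
```

```text
time: 10.35
tool_pos: [634.0, -11.2, 173.1]
tcp_rot: [179.9, -23.8, -171.6]
ft_force: [-1.4, -0.6, -4.8]
finger_gap: 0.1
grip_force: 0.0
t 10.35 turn(rad) [ 0.    -0.015  0.002] rows>= 0.1 | then shift(cm) [-9.54 -0.14  5.34] rows>= 2.6
```

```bash
python3 -m handwheel '[[-1,-3.2,0,1.7,0,-0.015,0],[-1,-3.2,0,1.8,0,0,0],[-1,-3.1,-0.1,1.8,0,0,0],[-1,-0.39,0,0.92,0,0,0],[-1,-0.39,0,0.92,0,0,0],[-1,0,0,0,0,0,0]]'
for i in 1 2 3 ; do python3 -m handwheel '[[-1,-0.195,0,0.46,0,0,0],[-1,-0.195,0,0.46,0,0,0],[-1,0,0,0,0,0,0]]' | egrep 'pos|force'; done
python3 -c "
from h import *
plan(ctip(36,15)+np.array([0,0,0]),NY,-22.9)"
```

```text
time: 10.85
tool_pos: [699.1, -3.9, 77.4]
tcp_rot: [-179.9, -22.4, -171.7]
ft_force: [0.1, 0.3, 1.0]
finger_gap: -0.3
grip_force: 0.0
tool_pos: [702.2, -4.2, 73.8]
ft_force: [0.3, -0.1, -0.6]
grip_force: 0.0
tool_pos: [701.4, -4.1, 61.2]
ft_force: [0.0, -0.3, 0.3]
grip_force: 0.0
tool_pos: [701.1, -4.0, 50.0]
ft_force: [-0.4, -0.5, 0.7]
grip_force: 0.0
t 11.6 turn(rad) [-0.002  0.013 -0.001] rows>= 0.1 | then shift(cm) [-0.87  0.11  2.16] rows>= 0.6
```

```bash
for i in 1 2 3 ; do python3 -m handwheel '[[-1,-0.117,0,0.276,0,0,0],[-1,-0.117,0,0.276,0,0,0],[-1,0,0,0,0,0,0]]' | egrep 'pos|ft_force'; done
python3 -c "
from h import *
plan(ctip(36,7.5)+np.array([0,0,0]),NY,-22.9)"
```

```text
tool_pos: [701.6, -4.1, 44.8]
ft_force: [0.4, 0.7, -0.8]
tool_pos: [701.7, -4.1, 38.9]
ft_force: [-0.7, -0.4, -0.9]
tool_pos: [702.7, -4.0, 33.7]
ft_force: [0.7, -0.2, 1.7]
t 12.35 turn(rad) [-0.003  0.016 -0.001] rows>= 0.1 | then shift(cm) [-0.09  0.13  1.46] rows>= 0.4
```

```bash
for i in 1 2 3 4; do python3 -m handwheel '[[-1,-0.117,0,0.276,0,0,0],[-1,0,0,0,0,0,0]]' | egrep 'pos|ft_force'; done
python3 -c "
from h import *
plan(ctip(36,7.5)+np.array([0,0,0]),NY,-22.9)
s=snapshot('scene');w=snapshot('wrist');p=sense()['tool_pos']
a=cv2.resize(s['image'][180:300,220:340],(400,400),interpolation=3)
b=cv2.resize(w['image'][100:420,160:480],(400,400))
cv2.imwrite('pics/c6.png',np.hstack([a,b])[:,:,::-1])"
```

```text
tool_pos: [702.6, -4.0, 30.6]
ft_force: [3.1, 0.0, 3.7]
tool_pos: [702.4, -4.1, 27.3]
ft_force: [3.9, -0.1, 2.9]
tool_pos: [702.2, -4.1, 24.1]
ft_force: [4.6, -0.0, 3.0]
tool_pos: [702.1, -4.1, 20.9]
ft_force: [2.7, -0.1, 0.9]
t 13.02 turn(rad) [-0.002  0.014 -0.001] rows>= 0.1 | then shift(cm) [0.35 0.13 0.26] rows>= 0.1
```

View pics/c6.png

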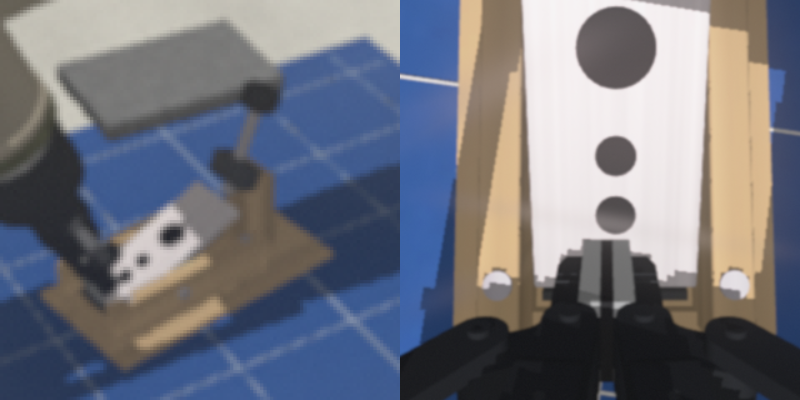

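The plate is tipping: its knob-side end is up and the closed fingers are at its far edge. I'll press on to the stop.

```bash
for i in 1 2 3; do python3 -m handwheel '[[-1,-0.117,0,0.276,0,0,0],[-1,0,0,0,0,0,0]]' | egrep 'pos|ft_force'; done
python3 -c "
from h import *
plan(ctip(36,7.5)+np.array([0,0,0]),NY,-22.9)
w=snapshot('wrist');print(place_of(w,'plate_center')[:1],ctip(-12,11))"
```

```text
tool_pos: [702.4, -4.2, 19.4]
ft_force: [-0.1, 0.2, 0.7]
tool_pos: [703.3, -4.2, 18.7]
ft_force: [-0.8, 0.9, 15.5]
tool_pos: [704.3, -4.2, 18.1]
ft_force: [-1.9, 0.9, 24.5]
t 13.62 turn(rad) [-0.004  0.019 -0.002] rows>= 0.2 | then shift(cm) [0.67 0.18 0.08] rows>= 0.2
[{'location': [658.3, -9.8, 41.0], 'conf': 0.96}] [655.30177113  -9.57716591  41.80469104]
```

```bash
python3 -m handwheel '[[-1,0,0,-1,0,0,0],[0,0,0,-3,0,0,0],[1,0,0,-3,0,0,0],[1,2.5,0,-1,0,0,0],[1,2.5,0,0,0,0,0],[1,2.5,0,0,0,0,0],[1,2.4,0.2,0,0,0,0],[1,0,0,0,0,0.015,0],[1,0,0,0,0,0,0]]'
python3 - <<'E'
from h import *
plan(ctip(-58,-5),NY,-22.9); plan(ctip(-58,75),NY,-22.9)
w=snapshot('wrist');save(w,'w7')
print('plate corners pred',[proj(w,ctip(px,15)+Ro.from_euler('z',NY,degrees=True).apply([0,y,0])).round(0) for px,y in((-72,-25),(-72,25),(48,25),(48,-25))])
print(place_of(w,'knob')[:1],knob(20), place_of(w,'plate_center')[:1])
E
```

```text
time: 14.47
tool_pos: [639.6, -10.8, 123.8]
tcp_rot: [-179.9, -23.1, -171.8]
ft_force: [0.0, -0.6, -1.0]
finger_gap: 85.6
grip_force: 0.0
t 14.47 turn(rad) [-0.002 -0.003 -0.001] rows>= 0.0 | then shift(cm) [-0.04 -0.11  8.54] rows>= 2.0
t 14.47 turn(rad) [-0.002 -0.003 -0.001] rows>= 0.0 | then shift(cm) [-0.04 -0.11  0.54] rows>= 0.1
plate corners pred [array([278., 228.]), array([371., 228.]), array([365., 414.]), array([285., 414.])]
[{'location': [553.8, -26.7, 135.7], 'conf': 0.8}] [554.56973515 -24.27238073 137.17588093] [{'location': [655.6, -11.7, 40.0], 'conf': 0.74}]
```

View pics/w7.png

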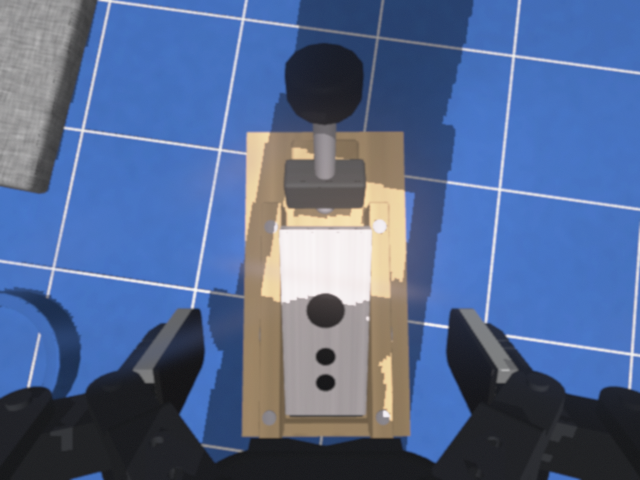

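The tipped plate's end corners are at (279,228) and (371,228), matching the prediction. Descending and gripping.

```bash
python3 -m handwheel '[[1,0,-0.1,2,0,0,0],[1,0,0,2,0,0,0],[1,0,0,2,0,0,0],[1,0,0,1.5,0,0,0],[1,0,0,1.0,0,0,0],[1,0,0,0,0,0,0]]' 40
python3 -m handwheel '[[0.6,0,0,0,0,0,0],[0.4,0,0,0,0,0,0],[0.25,0,0,0,0,0,0],[0.1,0,0,0,0,0,0],[-0.2,0,0,0,0,0,0],[-1,0,0,0,0,0,0],[-1,0,0,0,0,0,0],[-1,0,0,0,0,0,0]]' 60
python3 - <<'E'
from h import *
plan(ctip(-58,-5),NY,-22.9)
s=snapshot('scene');w=snapshot('wrist')
a=cv2.resize(s['image'][180:300,220:340],(400,400),interpolation=3)
b=cv2.resize(w['image'][100:420,160:480],(400,400))
cv2.imwrite('pics/c8.png',np.hstack([a,b])[:,:,::-1])
E
```

```text
time: 15.12
tool_pos: [607.1, -16.7, 42.9]
tcp_rot: [-179.9, -23.2, -171.7]
ft_force: [-1.0, 0.4, -0.6]
finger_gap: 85.5
grip_force: 0.0
time: 15.78
tool_pos: [609.5, -16.7, 46.6]
tcp_rot: [-179.8, -22.8, -171.8]
ft_force: [3.5, -0.7, 4.9]
finger_gap: 48.1
grip_force: 61.6
t 15.78 turn(rad) [-0.003  0.002 -0.001] rows>= 0.0 | then shift(cm) [0.14 0.05 0.23] rows>= 0.1
```

View pics/c8.png

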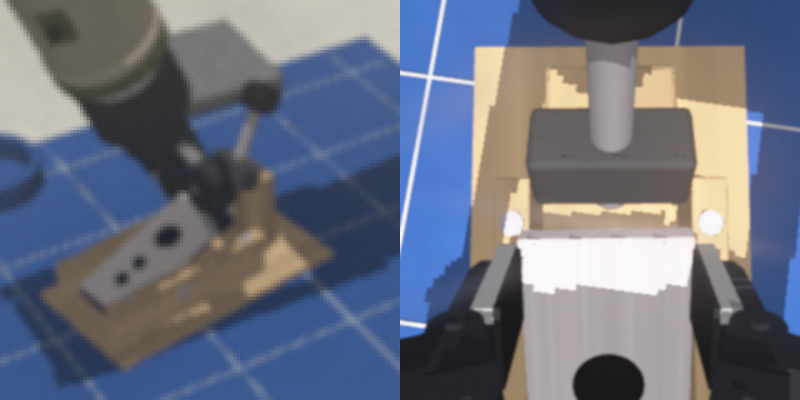

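Gripped across the end: pads on both sides of the plate at (510,280) and (705,280) in the right half. Lifting square to the plate.

```bash
python3 -m handwheel '[[-1,0,0,0,0,0,0],[-1,0,0,0,0,0,0],[-1,0,0,-0.4,0,0,0],[-1,0,0,-0.6,0,0,0],[-1,0,0,-1,0,0,0],[-1,0,0,-1.5,0,0,0],[-1,0,0,-1.5,0,0,0],[-1,0,0,-1.5,0,0,0],[-1,0,0,-1.5,0,0,0],[-1,0,0,-1.5,0,0,0],[-1,0,0,-1.5,0,0,0],[-1,0,0,0,0,0,0]]' 100
python3 - <<'E'
from h import *
s=snapshot('scene');w=snapshot('wrist')
a=cv2.resize(s['image'][150:300,200:350],(400,400),interpolation=3)
b=cv2.resize(w['image'][100:420,160:480],(400,400))
cv2.imwrite('pics/c9.png',np.hstack([a,b])[:,:,::-1])
t=snapshot('top')
for p in(s,t,w):
  for q in('pad','plate_center'): print(q,[(round(r['conf'],2),np.round(r['location'],1)) for r in place_of(p,q)[:1]])
c=[ray(t,p,20)[:2] for p in[(427,226),(474,227),(472,299),(427,296)]];print(np.round(c))
for r in trace(t,'pad')[:1]:
    m=r['pixels'].astype(np.uint8); cn=max(cv2.findContours(m,0,1)[0],key=cv2.contourArea)[:,0]
    W=np.array([ray(t,x,20)[:2] for x in cn],np.float32);print(cv2.minAreaRect(W))
st=sense();T=Ro.from_euler('xyz',st['tcp_rot'],degrees=True)
print('plate end in tool, check', st['tool_pos'])
E
```

```text
time: 16.88
tool_pos: [652.8, -10.1, 150.7]
tcp_rot: [-179.8, -22.7, -171.8]
ft_force: [0.9, 0.3, 0.5]
finger_gap: 46.9
grip_force: 102.6
pad [(0.68, array([ 506.7, -275.1,   -4.2]))]
plate_center [(0.9, array([701.6,  -4.1, 140.8]))]
pad [(0.64, array([ 509.6, -271.2,    1. ]))]
plate_center []
pad [(0.85, array([ 510. , -271.7,   -2. ]))]
plate_center [(0.72, array([698.2,  -4.2, 141.9]))]
[[ 597. -213.]
 [ 596. -332.]
 [ 416. -325.]
 [ 422. -212.]]
((507.59368896484375, -265.88824462890625), (122.61042785644531, 178.75608825683594), 87.3763656616211)
plate end in tool, check [650.50004732 -10.25693726 146.566677  ]
```

View pics/c9.png

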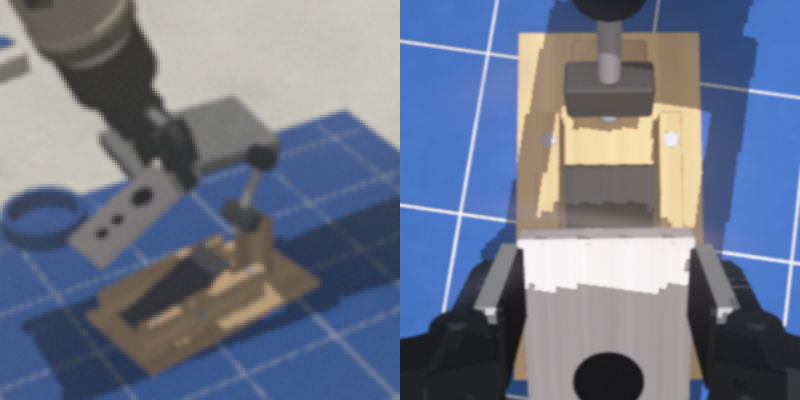

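The plate is held firmly, parallel to the tool, and the nest is empty and tipped.

```bash
cat >> h.py <<'E'
PC=np.array([509.5,-271.5,0]);PY=-2.5
def padtcp(h): return PC+Ro.from_euler('z',PY,degrees=True).apply([-44.6,0,0])+np.array([0,0,20-9.7+h])
E
python3 -m handwheel '[[-1,0,0,-2,0,0,0],[-1,0,0,-2,0,0,0],[-1,0,0,-2,0,-0.08,0],[-1,0,0,-2,0,-0.08,0],[-1,0,0,0,0,-0.08,0],[-1,0,0,0,0,-0.08,0],[-1,0,0,0,0,-0.076,0.06],[-1,0,0,0,0,0,0.065],[-1,0,0,0,0,0,0.065],[-1,0,0,0,0,0,0]]'
python3 -c "
from h import *
plan(padtcp(90),PY,0)"
```

```text
time: 18.22
tool_pos: [679.4, -5.9, 221.5]
tcp_rot: [-179.7, -0.2, 177.2]
ft_force: [0.3, -0.3, -2.0]
finger_gap: 47.0
grip_force: 102.9
t 18.22 turn(rad) [-0.006 -0.003 -0.005] rows>= 0.1 | then shift(cm) [ 20.28 -27.28  12.12] rows>= 8.7
```

```bash
python3 -m handwheel '[[-1,1.5,-2.4,0,0,0,0],[-1,2,-2.7,0,0,0,0],[-1,2,-2.7,0.5,0,0,0],[-1,2,-2.7,1,0,0,0],[-1,2,-2.7,1,0,0,0],[-1,2,-2.7,1,0,0,0],[-1,2,-2.7,1.5,0,0,0],[-1,2,-2.7,1.5,0,0,0],[-1,2,-2.7,1.5,0,0,0],[-1,2,-2.7,1.5,0,0,0],[-1,0.8,-0.6,1,0,0,0],[-1,0,0,0,0,0,0]]'
python3 - <<'E'
from h import *
plan(padtcp(0),PY,0);print(sense()['grip_force'])
w=snapshot('wrist');t=snapshot('top');s=snapshot('scene')
for p in(s,t,w):
  for q in('pad','plate_center'): print(q,[(round(r['conf'],2),np.round(r['location'],1)) for r in place_of(p,q)[:1]])
e=Ro.from_euler('z',PY,degrees=True)
cv=w['image'].copy()
P=np.int32([proj(w,PC+e.apply([x,y,20])) for x,y in((-90,-60),(-90,60),(90,60),(90,-60))]);cv2.polylines(cv,[P],True,(255,0,0),1)
save({'image':cv},'w10')
E
```

```text
time: 19.22
tool_pos: [461.6, -270.8, 115.8]
tcp_rot: [-179.8, -0.4, 177.3]
ft_force: [-0.8, 0.4, -2.1]
finger_gap: 46.7
grip_force: 102.9
t 19.22 turn(rad) [-0.004 -0.007 -0.003] rows>= 0.1 | then shift(cm) [-0.33  0.14 10.55] rows>= 2.5
102.90556311607361
pad [(0.89, array([ 506.3, -274.2,   -1.7]))]
plate_center [(0.56, array([ 512.9, -271.2,  126.2]))]
pad [(0.66, array([ 510.4, -274.4,   -1.2]))]
plate_center [(0.92, array([ 509.7, -274.1,  132.1]))]
pad [(0.71, array([ 5.100e+02, -2.694e+02, -4.000e-01]))]
plate_center [(0.57, array([ 509.3, -272.9,  125.8]))]
```

View pics/w10.png

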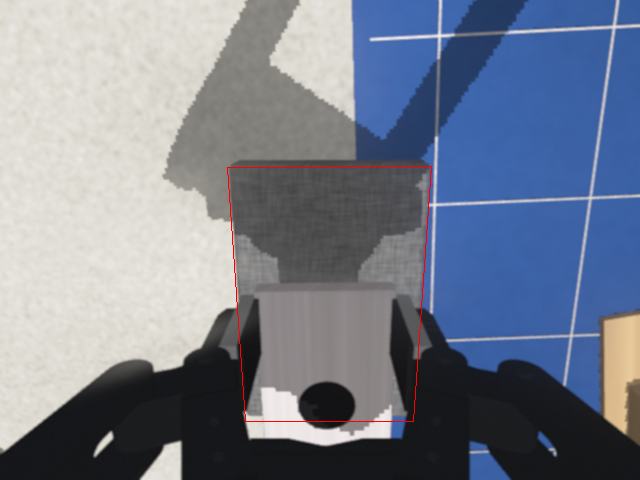

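The pad outline (red, corners (228,167) and (431,167)) fits the pad, and the plate hangs square and centred over it. Lowering.

```bash
python3 -m handwheel '[[-1,-0.1,0.05,1.5,-0.004,-0.007,-0.003],[-1,-0.1,0.05,2,0,0,0],[-1,-0.1,0.04,2,0,0,0],[-1,0,0,2,0,0,0],[-1,0,0,1.3,0,0,0],[-1,0,0,0.6,0,0,0],[-1,0,0,0,0,0,0]]' | egrep 'pos|rot|ft_force'
for i in 1 2 3; do python3 -m handwheel '[[-1,0,0,0.2,0,0,0],[-1,0,0,0,0,0,0]]' | egrep 'pos|ft_force';done
python3 -c "
from h import *
plan(padtcp(0),PY,0)"
```

```text
tool_pos: [467.2, -268.0, 23.0]
tcp_rot: [-180.0, 0.1, 177.6]
ft_force: [0.1, -0.4, -0.5]
tool_pos: [468.9, -269.4, 23.6]
ft_force: [0.1, 0.2, -0.9]
tool_pos: [468.7, -269.3, 21.2]
ft_force: [0.2, -0.3, -0.7]
tool_pos: [468.2, -268.9, 18.6]
ft_force: [-0.0, -0.1, -1.5]
t 20.75 turn(rad) [-0.002  0.004  0.001] rows>= 0.0 | then shift(cm) [ 0.32 -0.07  0.83] rows>= 0.2
```

```bash
python3 -m handwheel '[[-1,0.3,-0.07,0.2,0,0,0],[-1,0,0,0,0,0,0]]' | egrep 'pos|ft_force'
for i in 1 2 3; do python3 -m handwheel '[[-1,0,0,0.15,0,0,0],[-1,0,0,0,0,0,0]]' | egrep 'pos|ft_force';done
```

```text
tool_pos: [464.4, -269.4, 16.1]
ft_force: [-1.0, 0.1, -1.4]
tool_pos: [464.8, -269.4, 14.7]
ft_force: [-1.0, 0.4, -1.1]
tool_pos: [465.0, -269.4, 13.2]
ft_force: [0.7, 0.4, -1.3]
tool_pos: [465.1, -269.4, 11.8]
ft_force: [-0.0, 0.7, -1.9]
```

```bash
for i in 1 2 3 4; do python3 -m handwheel '[[-1,0,0,0.1,0,0,0],[-1,0,0,0,0,0,0]]' | egrep 'pos|ft_force|rot';done; python3 -c "
from h import *
print(sense()['wrist_torque'])"
```

```text
tool_pos: [465.2, -269.5, 11.5]
tcp_rot: [-179.9, 0.2, 177.6]
ft_force: [-2.3, 2.2, 4.7]
tool_pos: [465.3, -269.7, 11.5]
tcp_rot: [-179.9, 0.2, 177.6]
ft_force: [-6.4, 3.9, 13.6]
tool_pos: [465.4, -269.7, 11.4]
tcp_rot: [-179.9, 0.2, 177.6]
ft_force: [-11.8, 6.5, 24.8]
tool_pos: [465.4, -269.7, 11.4]
tcp_rot: [-179.9, 0.2, 177.6]
ft_force: [-14.8, 10.2, 34.4]
[1.71886714 2.60362368 0.05827803]
```

```bash
python3 -m handwheel '[[-1,0,0,-0.3,0,0,0],[-1,0,0,0,0,0,0]]' | egrep 'pos|ft_force'
python3 -m handwheel '[[0.2,0,0,0,0,0,0],[0.3,0,0,0,0,0,0],[0.4,0,0,0,0,0,0],[1,0,0,0,0,0,0],[1,0,0,0,0,0,0],[1,0,0,0,0,0,0],[1,0,0,-1,0,0,0],[1,0,0,-2,0,0,0],[1,0,0,-3,0,0,0],[1,0,0,-3.5,0,0,0],[1,0,0,-3.5,0,0,0],[1,0,0,-3.5,0,0,0]]'
python3 - <<'E'
from h import *
w=snapshot('wrist');t=snapshot('top');s=snapshot('scene')
for p in(s,t,w):
  for q in('pad','plate_center','knob'): print(q,[(round(r['conf'],2),np.round(r['location'],1)) for r in place_of(p,q)[:2]])
plan(knob(70),NY,26)
plan(knob(20+9-8+25),NY,26)
E
```

```text
tool_pos: [465.8, -269.9, 12.1]
ft_force: [0.5, 0.0, -1.4]
time: 23.25
tool_pos: [464.2, -269.0, 178.4]
tcp_rot: [-179.9, 0.2, 177.6]
ft_force: [0.3, -1.1, 0.3]
finger_gap: 85.5
grip_force: 0.0
pad [(0.71, array([ 508.9, -271.8,   -0.8]))]
plate_center [(0.71, array([ 515. , -270. ,   23.7]))]
knob [(0.66, array([554.7, -25.8, 138.2]))]
pad [(0.93, array([ 5.091e+02, -2.746e+02, -1.000e-01])), (0.68, array([733.5, 260.6,   0.8]))]
plate_center [(0.73, array([ 511.8, -271.4,   26.4])), (0.64, array([663.7,  -6.9,   1. ]))]
knob [(0.63, array([557.8, -21. , 139.6])), (0.61, array([276.7, 463.5, 118.5]))]
pad []
plate_center [(0.88, array([ 513.3, -273.3,   25.3]))]
knob []
t 23.85 turn(rad) [-0.043 -0.45  -0.184] rows>= 3.9 | then shift(cm) [-9.57 22.89  3.87] rows>= 6.0
t 23.85 turn(rad) [-0.043 -0.45  -0.184] rows>= 3.9 | then shift(cm) [-9.57 22.89  6.27] rows>= 6.1
```

```bash
python3 -m handwheel '[[-1,0,0,-3,0,0,0],[-1,0,0,-3,-0.011,-0.1125,-0.046],[-1,0,0,0,-0.011,-0.1125,-0.046],[-1,0,0,0,-0.011,-0.1125,-0.046],[-1,0,0,0,-0.011,-0.1125,-0.046],[-1,-1.5,3.6,0,0,0,0],[-1,-1.5,3.6,0,0,0,0],[-1,-1.5,3.6,0,0,0,0],[-1,-1.5,3.6,0,0,0,0],[-1,-1.5,3.6,0,0,0,0],[-1,-1.5,3.6,0,0,0,0],[-1,0,0,0,0,0,0]]'
python3 -c "
from h import *
plan(knob(35),NY,26)"
```

```text
time: 24.85
tool_pos: [517.7, -34.1, 278.1]
tcp_rot: [180.0, 26.0, -171.5]
ft_force: [-0.4, -0.4, 0.8]
finger_gap: 0.3
grip_force: 0.0
t 24.85 turn(rad) [0.002 0.001 0.003] rows>= 0.0 | then shift(cm) [ 2.78  0.44 12.83] rows>= 3.1
```

```bash
python3 -m handwheel '[[-1,1.4,0.2,1.5,0,0,0],[-1,1.5,0.2,2.3,0,0,0],[-1,0,0,3,0,0,0],[-1,0,0,3,0,0,0],[-1,0,0,2,0,0,0],[-1,0,0,1,0,0,0],[-1,0,0,0,0,0,0]]' | egrep 'pos|ft_force'
python3 -m handwheel '[[-1,0,0,0.4,0,0,0],[-1,0,0,0.4,0,0,0],[-1,0,0,0.4,0,0,0],[-1,0,0,0,0,0,0]]' | egrep 'pos|ft_force'
python3 -m handwheel '[[-1,0,0,0.3,0,0,0],[-1,0,0,0.3,0,0,0],[-1,0,0,0,0,0,0]]' | egrep 'pos|ft_force'
python3 -c "
from h import *
plan(knob(2),NY,26)"
```

```text
tool_pos: [544.0, -32.8, 145.0]
ft_force: [-0.5, 0.3, -0.1]
tool_pos: [551.0, -32.8, 137.9]
ft_force: [0.8, 0.3, 0.0]
tool_pos: [553.8, -32.6, 133.0]
ft_force: [-4.7, -1.9, 7.3]
t 26.02 turn(rad) [-0.004 -0.001 -0.003] rows>= 0.0 | then shift(cm) [-0.36  0.81  1.51] rows>= 0.4
```

```bash
python3 -m handwheel '[[-1,0,0,-1,0,0,0],[-1,-0.2,0.8,0,0,0,0],[-1,0,0,0,0,0,0]]' | egrep 'pos|ft_force'
python3 -c "
from h import *
plan(knob(2),NY,26)"
```

```text
tool_pos: [550.2, -24.3, 143.1]
ft_force: [0.1, 0.0, -0.2]
t 26.27 turn(rad) [-0.003 -0.001 -0.003] rows>= 0.0 | then shift(cm) [-0.13 -0.06  2.53] rows>= 0.6
```

```bash
for i in 1 2 3 4 5; do python3 -m handwheel '[[-1,0,0,0.3,0,0,0],[-1,0,0,0.25,0,0,0],[-1,0,0,0,0,0,0]]' | egrep 'pos|ft_force'; done
python3 -c "
from h import *
plan(knob(2),NY,26)"
```

```text
tool_pos: [552.2, -24.4, 136.8]
ft_force: [-2.2, 0.7, 4.3]
tool_pos: [554.6, -24.2, 132.0]
ft_force: [-1.5, 0.4, 5.0]
tool_pos: [556.2, -23.7, 125.9]
ft_force: [0.1, -0.4, -0.8]
tool_pos: [558.7, -23.2, 121.2]
ft_force: [0.0, -0.7, -0.2]
tool_pos: [560.9, -23.2, 119.3]
ft_force: [-36.6, -2.3, 34.7]
t 27.52 turn(rad) [-0.003 -0.005 -0.002] rows>= 0.0 | then shift(cm) [-0.2  -0.02 -0.08] rows>= 0.1
```

```bash
python3 -m handwheel '[[-1,0,0,-1,0,0,0],[-1,0,0,-3,0,0,0],[-1,0,0,-3,0,0,0],[-1,0,0,-3,0,0,0],[-1,0,0,-3,0,0,0],[-1,0,0,0,0,0,0]]' | egrep 'time|pos|ft_force'
python3 - <<'E'
from h import *
w=snapshot('wrist');t=snapshot('top');s=snapshot('scene')
print(knob(0),knob(20))
for p in(s,t,w):
  for q in('plate_center','knob','breadboard','screwdriver','tape_roll'): print(q,[(round(r['conf'],2),np.round(r['location'],1)) for r in place_of(p,q)[:2]])
E
```

```text
time: 28.02
tool_pos: [506.8, -31.7, 241.7]
ft_force: [0.5, 0.4, 0.3]
[563.24532625 -23.00674886 119.2       ] [554.56973515 -24.27238073 137.17588093]
plate_center [(0.89, array([ 515.8, -268.5,   24.7]))]
knob [(0.73, array([277.1, 461.6, 117.2])), (0.61, array([564. , -22.5, 120.2]))]
breadboard [(0.93, array([5.293e+02, 2.739e+02, 3.000e-01]))]
screwdriver [(0.73, array([736. , 261.4,   2.1]))]
tape_roll [(0.82, array([ 7.115e+02, -2.111e+02, -3.000e-01])), (0.54, array([ 508.3, -274.3,   -0.7]))]
plate_center [(0.57, array([ 512.2, -270.7,   28.1]))]
knob [(0.64, array([566.8, -21.2, 121.7])), (0.62, array([280.8, 460.4, 116.2]))]
breadboard [(0.9, array([529.9, 278.3,  -0.8]))]
screwdriver [(0.8, array([733.8, 257.9,  -1.4]))]
tape_roll [(0.65, array([ 713.6, -212.7,   -2.2]))]
plate_center []
knob [(0.82, array([563.3, -27.3, 116. ]))]
breadboard []
screwdriver [(0.79, array([733.7, 261.4,  -0.8]))]
tape_roll [(0.74, array([ 714.3, -211.7,    1. ]))]
```

The knob is home, the plate is on the pad and the bystanders haven't moved.

```bash
python3 -c "
from bench import hand_in; print(hand_in())"
```

```text
the job is handed in; nothing more can be done
None
```

The job is handed in at about 28.6 s on the robot's clock, with no verdict returned: knob pulled, plate tipped and laid flat within a few mm of the pad's middle, knob pushed home and the surroundings unmoved; the one risk is a force peak of about 50 N on the closed fingertips when the knob hit its home stop.

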